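# Lock the pump head and feel its platen gap with the taper blade

### The arm

A 6-joint arm with a two-finger parallel gripper is mounted at the origin on the work surface. World frame = base frame: x ahead of the robot, y to its left, z up, the work surface at z = 0. Lengths are in m, angles in rad, forces in N, time in s.
With the tool pointing down it reaches from about 0.375 to 0.975 m from the base axis. Payload 3.8 kg.
Tool frame: the origin (TCP) lies on the centre line of the jaws, within the pads' length; the fingertips stand 14 mm ahead of it and the grasp point (between the pads) lies 5 mm behind it (tip_reach is the distance from the TCP to the fingertips, in m); z points along the fingers, x is the direction in which the jaws open and shut, and the axes are right-handed (so a half turn about z gives the same grasp; the last joint's range is limited). The gripper opens to 85 mm and grips with 20 to 120 N. Pads are 22 mm wide; open, the fingers measure 114 mm over their backs; the gripper's body (76 mm by 85 mm) begins 54 mm behind the grasp point. The pads swing forward as they close: fully open they stand 13 mm farther back than shut.
Start: joints at [-1.158, 0.264, 1.604, -0, 1.274, -0.037], TCP at [0.293, -0.608, 0.245] pointing down, gripper open.
Joint ranges: [-2.63, 2.63], [-0.94, 2.18], [0.31, 2.57], [-1.31, 4.45], [0, 2.66], [-2.55, 2.55]. Speed limits (rad/s): [2.57, 2.57, 3.14, 3.14, 3.14, 3.14].

### API

Orientations are given as a unit quaternion [w, x, y, z].
In Python, from rig import * gives the robot as it stands.
- The arm moves only by the shell command python3 -m crank 'ROWS'. ROWS is JSON, a list of rows, each a list of 7 numbers: the shift along the tool's x, y, z in mm, then the turn, a rotation vector about the tool's x, y, z in degrees, then the gripper command: -1 is shut, 1 is fully open, values between are in proportion. A call has 1 to 5 rows; each row shifts and turns the pose as measured when the row begins, along the tool's axes as they then stand; what a row does not reach is not made up. A row lasts 1/8 s, in which the tool goes at most 62.5 mm and 10.7 degrees, less where a joint would pass 70% of its speed; a pose out of reach is approached as far as the arm can. A call with a gripper value outside its range is refused whole. The fingers move at their own pace and stop on an object; the grip force is fixed at half the most. Time passes only in rows, so rows that do not move let the fingers close. It gives the time, the measured TCP pose, the force and the opening at its end, in the units of the state.
- observe(): the state, without advancing time (a new reading comes with each control period).
- capture(name): name is "scene" or "top" or "wrist"; returns a dict with "image" (420x560x3 uint8, red, green, blue), "vfov" (degrees; the focal length in pixels is half the picture's height over the tangent of half this angle, whatever the lens; pixels are square), "cx", "cy" (the principal point, pixels), "rvec" (rotation vector, rad) and "tvec" (3), from world to camera coordinates, as OpenCV has them. Camera axes: x right, y down, z forward; pixel columns grow to the right and rows downward; lengths in m; the calibration is good to about 2 mm. A picture is of the moment at which its call begins. There is no depth.
- close_job(): hands the job in, once; it reports no verdict.
Trained networks look in a picture, given as the dict that the camera call returned (one of the last four; its "shot" number tells which), for a name from the list of things; names that differ only in an ending like _2 or _b are one class to them, and where a whole thing is asked for, a point or a joint stands for the part that bears it (a point fixed in the world has none). Each returns a list of dicts, best first, with "conf" (0 to 1); they miss things now and then, are a little off and sometimes report something else, mostly with a low value. They report only what shows in the picture. A call takes as long as a camera call. They do not tell look-alikes from the thing itself.
- look_for(thing, picture): "extent" ([left, top, right, bottom] in pixels, round what is visible of it).
- trace(thing, picture): "pixels" (420x560 bool, what is visible of it) and "extent" ([left, top, right, bottom] in pixels, round what is visible of it).
- tip_of(thing, picture): "pixel" ([column, row] in pixels: a listed point, or the origin of a listed thing).
The state is a dict: "clock": time; "joint_pos": joint angles; "joint_velocities": joint speeds; "effort": joint torques, N m; "tool_pos": TCP position; "tool_rot": TCP orientation; "force": force on the tool from outside, world axes, zero at the start; "ft_torque": the same for the moment, N m; "grip_width": finger opening in m.
Only numpy, scipy, OpenCV 4.12 (cv2) and the standard library are available. Lean on these libraries where they do the work, as an engineer would, in place of code of your own. Each camera call takes 0.05 s, during which the arm holds its last target.

### The job

Lock the opened pump head for its gap check: stand the red-headed locking pin upright, fully home, in the brass bore of the pump base and let go of it. Then take the green-handled taper blade and slide it straight down between the steel backing plate and the blue platen just until it drags snugly on both plates, not jammed in hard, and finish while still holding the blade still and upright at that depth. Leave the orange-handled blade and everything else on the bench where it is.

Things in the scene. Friction and masses are not known exactly. Their poses are not given: they have to be found in the camera images.
- pump_base: the pump head's grey service base, fixed, 190 x 130 mm, 30 mm tall; origin at the centre of its underside, z up. Its x axis runs from the brass bore towards the pair of plates. At x = +35 mm a carriage carries the two upright plates; it floats 6 mm either way along y on a very weak spring (0.05 N/mm), so the gap centres itself on the blade
- bore (a point): centre of the mouth of the bore in the top of the brass boss (40 x 40 mm, 30 mm tall, its top 60 mm above the bench). The bore is 14 mm across, 25 mm deep, with a small chamfer; axes as those of the pump base
- pin: locking pin: steel shank 12 mm across, 58 mm long, chamfered foot, under a red head 20 mm across and 22 mm tall. Origin at the centre of its foot, z up along the pin; the head's middle is 69 mm above it. At the start it stands in a black parking block (50 x 50 x 30 mm), its foot 10 mm above the bench in a hole 20 mm deep
- green: green-handled taper blade (90 g), hanging in either slot of a wooden gauge block (135 x 60 x 70 mm tall). Origin at the middle of the handle's underside, z up, at first 70 mm above the bench. Handle above it: 30 mm (x) by 18 mm (y), 40 mm tall. Steel blade below it: 18 mm wide (x), 60 mm long, thickness (y) growing evenly from 3 mm at the tip to 7.8 mm at the handle
- green_tip (a point): middle of the lower edge (tip) of the green blade, 60 mm below its origin; axes as the blade's
- jaw_mouth (a point): middle of the top of the gap between the two plates, level with their lips, 110 mm above the bench; axes as the pump base's, the gap's width along y. The lips flare the mouth to about 16 mm over the top 8 mm; below, the gap is 4 to 5.5 mm wide (differs each time: the snug depth must be felt), 50 mm long in x, and runs down to the carriage floor 65 mm below the lips
- platen: the blue platen, 50 mm wide and 10 mm thick, on the +y side of the gap, sprung towards the gap
- backing: the steel backing plate, 50 mm wide and 10 mm thick, on the -y side of the gap; it does not yield against the carriage
- platen_slide (a joint): how far the blade has pushed the platen back, in m; 0 at rest. It yields from 1.5 N on and gains 4 N per mm. Snug is about 0.2 to 1.5 mm (2 to 7.5 N on each plate; sliding the blade down then takes about 2.5 to 10 N); over 2.5 mm is jammed. 10 mm of depth opens it 0.8 mm. Friction keeps the blade wedged when the push stops
- orange: the orange-handled blade, the same shape as the green one but 5 to 9.8 mm thick; it hangs beside the green one in the gauge block and stays there
- cleaner: white bottle with blue cap, 56 mm across, 160 mm tall; leave alone
- jar: small clear jar, 50 mm across, 60 mm tall; leave alone
- driver: screwdriver lying on the bench; leave alone
- wrench: wrench lying on the bench; leave alone
- roller: spare aluminium pump roller standing on end, 32 mm across, 50 mm tall; leave alone
- cup: small steel bowl, 60 mm across, 50 mm tall; leave alone
There are look-alikes about, which are no part of the job. What is shaped like the pin but white is not meant.

How it is judged:
On the way, in this order (a step that is already met when the one before it is completed fails the run):
1. the locking pin stands fully home and upright in the bore, let go (horizontal distance between pin and bore below 0.003 m and z of pin in the frame of bore below -0.019 m and angle between pin's own z axis and vertical below 0.1 rad and contact force between the fingers and pin below 0.1 N), for 0.2 s.
2. with the pin in place, the green blade's tip is down between the two plates (all of step 1 and z of green_tip in the frame of jaw_mouth below -0.012 m and x of green_tip in the frame of jaw_mouth between -0.016 and 0.016 m and y of green_tip in the frame of jaw_mouth between -0.006 and 0.006 m), for 0.1 s.
At the end, for the whole second after the job is handed in: Pin let go in the bore: upright in 0.1 rad, 3 mm of its axis, foot 19 mm down. Green blade gripped (over 2 N), still, upright in 0.1 rad, tip 12 mm or more below the lips, over 2 N on each plate, platen back under 1.5 mm. All else within 20 mm of its start (all of step 2 and contact force between green and platen above 2 N and contact force between green and backing above 2 N and value of joint platen_slide below 0.0015 m and angle between green's own z axis and vertical below 0.1 rad and linear speed of green below 0.01 m/s and contact force between the fingers and green above 2 N and distance of each of orange, cleaner, jar, driver, wrench, roller, cup from where it was at the start of the episode below 0.02 m); the arm keeps its last pose, push and grip.
It fails at once if the blade is jammed in hard: platen pushed back over 2.5 mm (value of joint platen_slide above 0.0025 m).
It fails at once if another thing on the bench is moved by more than 20 mm (distance of any of orange, cleaner, jar, driver, wrench, roller, cup from where it was at the start of the episode above 0.02 m).
It also fails if it takes over 58 s, if anything falls off the work surface, if the arm or the gripper's body presses on something with over 40 N, if the wrist force passes 120 N, or if a joint passes its speed limit or range.

## Working session

There is one attempt and no reset: what is moved stays moved. The work goes in short steps, Python scripts to look and compute and a shell command to move; the robot and the scene stay as the last step left them, time stands still between calls to the robot, and variables do not carry over. Pictures are saved under pics/ and viewed, and the job is handed in when it is done.

```bash
ls; mkdir -p pics
python3 - <<'E'
from rig import *
import cv2
print(observe())
for n in ("scene","top","wrist"):
    c=capture(n); cv2.imwrite(f"pics/{n}0.png",cv2.cvtColor(c["image"],cv2.COLOR_RGB2BGR))
    print(n,c["vfov"],c["cx"],c["cy"],c["rvec"],c["tvec"])
E
```

```text
pics
{'clock': 0.0, 'joint_pos': array([-1.15791077e+00,  2.64714542e-01,  1.60536106e+00,  1.61027790e-05,
        1.27368733e+00, -3.68910318e-02]), 'joint_velocities': array([-3.54117034e-04, -2.28810281e-03, -2.34235196e-03,  9.49359336e-05,
       -3.59406494e-04, -1.21198785e-04]), 'effort': array([-4.14873784e-04, -5.15111017e+01, -3.67312896e+01,  1.97238330e-05,
        1.28268194e-02,  4.46629315e-05]), 'tool_pos': array([ 0.29319793, -0.60723229,  0.24399499]), 'tool_rot': array([-6.16747142e-04,  8.46982408e-01, -5.31619810e-01, -8.92861824e-04]), 'force': array([-0.37466259,  0.83028886, -0.24628543]), 'ft_torque': array([-0.02278263, -0.02702719, -0.04276344]), 'grip_width': 0.0850418904441097}
scene 49.12694291402531 271.5914825818889 210.02654434549794 [ 1.85403216  1.19222112 -0.65366627] [-0.22171197 -0.180412    1.54441153]
top 42.27793657232439 274.26577334642235 218.34359779483216 [ 2.17382771 -2.22248673  0.06412106] [0.01464437 0.48888232 1.74244294]
wrist 71.3844963950467 281.61548288719257 209.61557532881892 [-2.43783146  1.52911929  0.23665651] [-0.67299828 -0.03893413  0.37968507]
```

View pics/scene0.png

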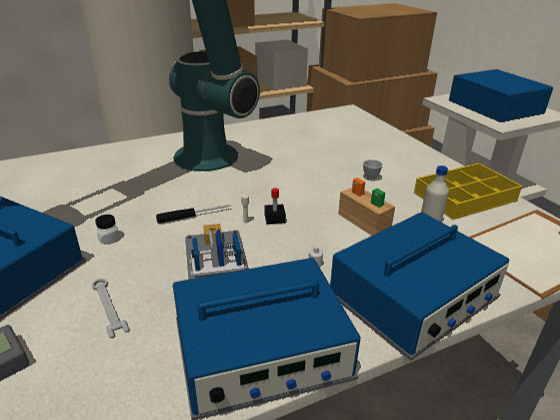

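View pics/top0.png

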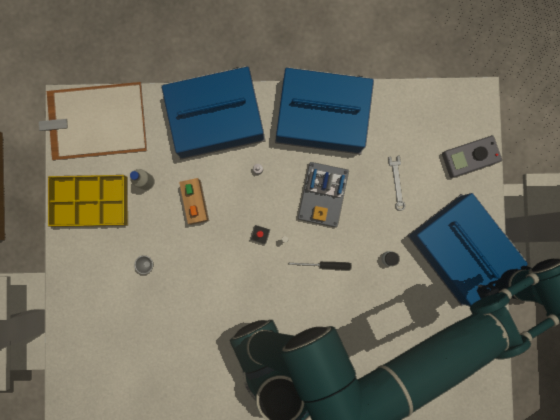

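View pics/wrist0.png

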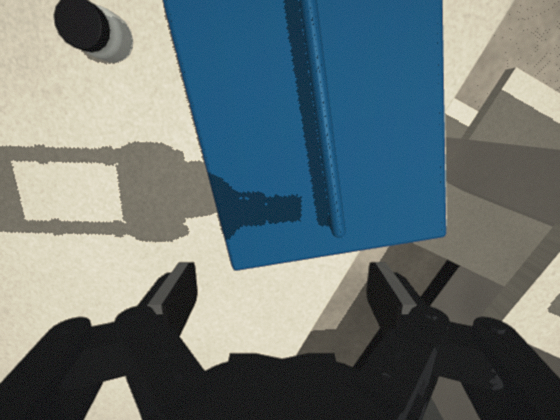

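```bash
cat > h.py <<'E'
from rig import *
import cv2, numpy as np
from scipy.spatial.transform import Rotation as R
def K(c):
    f=c["image"].shape[0]/2/np.tan(np.radians(c["vfov"])/2)
    return np.array([[f,0,c["cx"]],[0,f,c["cy"]],[0,0,1.]])
def ray(c,px):
    M=R.from_rotvec(np.array(c["rvec"]).ravel()).as_matrix(); t=np.array(c["tvec"]).ravel()
    d=M.T@np.linalg.inv(K(c))@np.array([px[0],px[1],1.]); return -M.T@t,d/np.linalg.norm(d)
def atz(c,px,z):
    o,d=ray(c,px); return o+d*(z-o[2])/d[2]
def proj(c,P):
    M=R.from_rotvec(np.array(c["rvec"]).ravel()).as_matrix(); t=np.array(c["tvec"]).ravel()
    q=(M@np.atleast_2d(P).T).T+t; q=(K(c)@q.T).T; return q[:,:2]/q[:,2:]
def tri(l):
    A=np.zeros((3,3));b=np.zeros(3)
    for c,p in l:
        o,d=ray(c,p); Q=np.eye(3)-np.outer(d,d); A+=Q; b+=Q@o
    X=np.linalg.solve(A,b)
    return X
def crop(c,x0,y0,x1,y1,s,name):
    im=c["image"][y0:y1,x0:x1]; im=cv2.resize(im,None,fx=s,fy=s,interpolation=cv2.INTER_CUBIC)
    cv2.imwrite("pics/"+name+".png",cv2.cvtColor(im,cv2.COLOR_RGB2BGR))
np.set_printoptions(precision=4,suppress=True)
E
python3 - <<'E'
from h import *
s=capture("scene");t=capture("top")
crop(s,150,150,410,280,3,"s1"); crop(t,160,140,370,280,3.8,"t1")
for n in ["bore","pin","green","green_tip","jaw_mouth","pump_base"]:
    for c in (s,t):
        print(n,[(np.round(r["pixel"],1),round(r["conf"],2)) for r in tip_of(n,c)])
for n in ["pin","green","orange","pump_base","platen","backing"]:
    for c in (s,t):
        print(n,[(np.round(r["extent"],0),round(r["conf"],2)) for r in look_for(n,c)])
E
```

```text
bore [(array([207.9, 228.9]), 0.71)]
bore [(array([319. , 210.5]), 0.95)]
pin [(array([243.6, 219.4]), 0.55), (array([274.2, 212.2]), 0.41)]
pin [(array([283.4, 239.5]), 0.53), (array([256.8, 234. ]), 0.52), (array([324.9, 180.8]), 0.18)]
green [(array([376.1, 200.9]), 0.5)]
green [(array([191.6, 194. ]), 0.5)]
green_tip []
green_tip []
jaw_mouth [(array([213.3, 237.5]), 0.64)]
jaw_mouth [(array([327.1, 179.4]), 0.78)]
pump_base [(array([214.1, 265.4]), 0.63)]
pump_base [(array([322.2, 190.7]), 0.59)]
pin [(array([216., 231., 236., 268.]), 0.64), (array([242., 194., 252., 224.]), 0.46)]
pin []
green [(array([369., 188., 386., 209.]), 0.76)]
green [(array([183., 187., 195., 195.]), 0.62)]
orange [(array([349., 178., 364., 196.]), 0.45)]
orange []
pump_base [(array([182., 224., 250., 281.]), 0.87)]
pump_base [(array([298., 161., 349., 222.]), 0.65)]
platen [(array([218., 234., 226., 266.]), 0.69)]
platen []
backing [(array([206., 231., 218., 268.]), 0.63)]
backing [(array([329., 172., 333., 193.]), 0.59)]
```

View pics/s1.png

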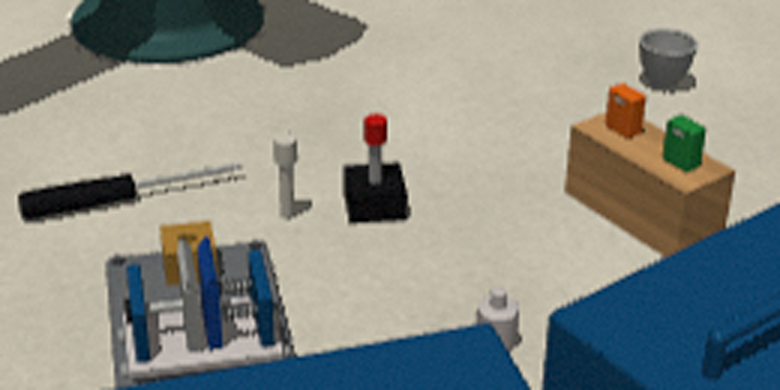

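View pics/t1.png

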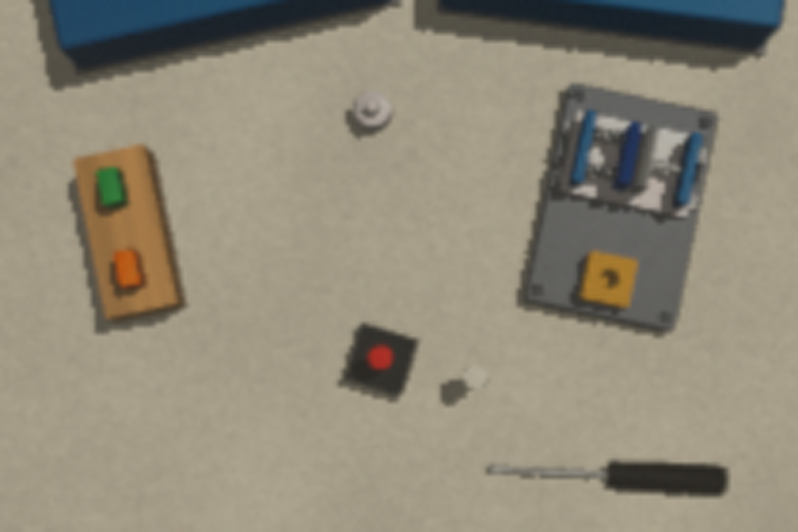

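Run:
```python
from h import *
s=capture("scene");t=capture("top")
def blob(c,lo,hi,box):
    x0,y0,x1,y1=box
    hsv=cv2.cvtColor(c["image"],cv2.COLOR_RGB2HSV)[y0:y1,x0:x1]
    m=cv2.inRange(hsv,lo,hi); 
    ys,xs=np.nonzero(m); return np.array([xs.mean()+x0,ys.mean()+y0]),len(xs)
cols={"red":((0,150,80),(5,255,255)),"green":((50,120,50),(75,255,255)),"orange":((6,180,120),(14,255,255))}
boxes={"red":((260,180,300,215),(245,220,275,250)),"green":((360,180,395,215),(175,178,205,200)),"orange":((340,170,375,200),(180,200,205,222))}
z={"red":.09,"green":.11,"orange":.11}
for k in cols:
    a,n=blob(s,*cols[k],boxes[k][0]); b,m=blob(t,*cols[k],boxes[k][1])
    print(k,a,n,b,m,"tri",tri([(s,a),(t,b)]),"top",atz(t,b,z[k]))
r=tip_of("bore",t)[0]["pixel"]; print("bore",atz(t,r,.06))
a=tip_of("bore",s)
if a: print(tri([(s,a[0]["pixel"]),(t,r)]))
r=tip_of("jaw_mouth",t)[0]["pixel"]; print("jaw",atz(t,r,.11))
# base corners from crop t1 (scale3.8, off160,140)
for p in [(571,85),(716,112),(672,330),(524,303)]:
    q=np.array(p)/3.8+[160,140]; print("corner",atz(t,q,.03))
for p in [(76,160),(147,146),(183,302),(104,319)]:
    q=np.array(p)/3.8+[160,140]; print("gauge",atz(t,q,.07))
for p in [(585,250),(638,258),(632,309),(580,302)]:
    q=np.array(p)/3.8+[160,140]; print("boss",atz(t,q,.06))
```

```text
red [274.6129 192.8065] 62 [259.5758 233.5758] 33 tri [0.4392 0.0507 0.0775] top [0.439  0.0507 0.09  ]
green [377.7247 197.618 ] 178 [188.4583 188.8125] 48 tri [0.5824 0.2677 0.0877] top [0.5802 0.2648 0.11  ]
orange [357.0787 186.0394] 127 [192.9444 210.    ] 54 tri [0.5152 0.253  0.0901] top [0.515  0.2521 0.11  ]Traceback (most recent call last):
  File "<stdin>", line 14, in <module>
IndexError: list index out of range
```

Run:
```python
from h import *
s=capture("scene");t=capture("top")
for n,zz in (("bore",.06),("jaw_mouth",.11)):
    r=tip_of(n,t); a=tip_of(n,s)
    if r: print(n,r[0]["pixel"],atz(t,r[0]["pixel"],zz))
    if r and a: print(tri([(s,a[0]["pixel"]),(t,r[0]["pixel"])]))
def rect(pts,z,nm):
    P=np.array([atz(t,np.array(p)/3.8+[160,140],z)[:2] for p in pts]); c=P.mean(0)
    e=[np.linalg.norm(P[i]-P[(i+1)%4]) for i in range(4)]
    print(nm,c,np.array(e)); d=(P[0]+P[1]-P[2]-P[3])/2; print("  ang of long axis",np.degrees(np.arctan2(d[1],d[0]))); d=(P[1]+P[2]-P[0]-P[3])/2; print("  ang of short",np.degrees(np.arctan2(d[1],d[0])))
rect([(571,85),(716,112),(672,330),(524,303)],.03,"base")
rect([(76,160),(147,146),(183,302),(104,319)],.07,"gauge")
rect([(585,250),(638,258),(632,309),(580,302)],.06,"boss")
```

```text
bore [319.4, 210.6] [ 0.5079 -0.1384  0.06  ]
[ 0.5069 -0.1411  0.0614]
jaw_mouth [325.6, 178.2] [ 0.6038 -0.1556  0.11  ]
[ 0.6023 -0.1581  0.1143]
base [ 0.5612 -0.1553] [0.1248 0.1886 0.1266 0.1892]
  ang of long axis -13.287208042357388
  ang of short -101.72896784095457
gauge [0.5461 0.2555] [0.0596 0.1324 0.0662 0.1334]
  ang of long axis 10.590201024286213
  ang of short -79.51456882639776
boss [ 0.4984 -0.1407] [0.0444 0.0426 0.0434 0.0434]
  ang of long axis -7.613177964000984
  ang of short -99.40299494137258
```

Candidates for the pin: the red head in the black block (top 260,234; scene 275,195) and the white one (top 284,240; scene 245,207). The red one is meant. For the blade: green handle (top 188,189) or orange (top 193,210). I'll take the green. `pics/s1.png` confirms both.

First I lift, turn the jaws along the base's y, then go over the pin to measure.

```bash
cat >> h.py <<'E'
def go(P,yaw=None):
    "print shift to target in tool axes (mm), turn about tool z (deg)"
    o=observe(); q=o["tool_rot"]; M=R.from_quat([q[1],q[2],q[3],q[0]]).as_matrix()
    d=M.T@(np.array(P)-o["tool_pos"])*1000
    y=np.degrees(np.arctan2(M[1,0],M[0,0])); tilt=np.degrees(np.arccos(-M[2,2]))
    # rotvec to make tool vertical with yaw
    if yaw is None: yaw=y
    c,s=np.cos(np.radians(yaw)),np.sin(np.radians(yaw))
    T=np.array([[c,s,0],[s,-c,0],[0,0,-1.]])
    rv=np.degrees(R.from_matrix(M.T@T).as_rotvec())
    print("t",o["clock"],"pos",o["tool_pos"],"yaw",round(y,2),"tilt",round(tilt,2),"F",o["force"],"w",round(o["grip_width"],4)); print(" shift mm",np.round(d,1)," rot",np.round(rv,2))
E
python3 -m crank '[[0,0,-15,0,0,9.6,0.2],[0,0,-15,0,0,9.6,0.2],[0,0,-15,0,0,9.6,0.2],[0,0,-10,0,0,9.5,0.2]]'
python3 -c "
from h import *
go([0.40,0.05,0.28],-102.5)
c=capture('wrist'); o=observe(); q=o['tool_rot']; M=R.from_quat([q[1],q[2],q[3],q[0]]).as_matrix()
Mc=R.from_rotvec(np.array(c['rvec']).ravel()).as_matrix(); C=-Mc.T@np.array(c['tvec']).ravel()
print('cam in tool',M.T@(C-o['tool_pos']),'fwd',M.T@Mc[2],'right',M.T@Mc[0])
"
```

```text
clock: 2.4
tool_pos: [0.2931, -0.607, 0.2999]
tool_rot: [0.0, -0.617, 0.787, 0.002]
force: [-0.7, 0.0, -0.5]
grip_width: 0.0512
t 2.4 pos [ 0.2931 -0.607   0.2999] yaw -103.74 tilt 0.2 F [-0.68    0.0093 -0.5294] w 0.0512
 shift mm [-663.6   52.2   21.9]  rot [ 0.12  0.16 -1.24]
cam in tool [-0.001  -0.0755 -0.1263] fwd [-0.0007  0.2995  0.9541] right [ 1.     -0.0051  0.0023]
```

```bash
python3 -m crank '[[-60,5,0,0,0,-1.2,0.2],[-60,5,0,0,0,0,0.2],[-60,5,0,0,0,0,0.2],[-60,5,0,0,0,0,0.2],[-60,5,0,0,0,0,0.2]]'
python3 -m crank '[[-60,5,0,0,0,0,0.2],[-60,5,0,0,0,0,0.2],[-60,5,0,0,0,0,0.2],[-60,5,0,0,0,0,0.2],[-60,5,0,0,0,0,0.2]]'
python3 -c "
from h import *
go([0.439,0.05,0.22],-102.5)"
```

```text
clock: 3.08
tool_pos: [0.3359, -0.3055, 0.2995]
tool_rot: [0.001, -0.626, 0.779, 0.0]
force: [1.3, 0.8, 0.5]
grip_width: 0.0511
clock: 3.7
tool_pos: [0.374, 0.0023, 0.3001]
tool_rot: [0.003, -0.63, 0.776, -0.002]
force: [1.5, -0.0, 0.1]
grip_width: 0.0517
t 3.7 pos [0.374  0.0023 0.3001] yaw -101.85 tilt 0.42 F [ 1.4957 -0.0391  0.0995] w 0.0517
 shift mm [-59.9 -53.3  80.6]  rot [-0.41  0.11  0.65]
```

```bash
python3 -m crank '[[-20,-20,20,-0.4,0.1,0.6,0.2],[-20,-17,30,0,0,0,0.2],[-20,-16,30,0,0,0,0.2],[0,0,0,0,0,0,0.2]]'
python3 -c "
from h import *
go([0.439,0.05,0.22],-102.5)
c=capture('wrist'); cv2.imwrite('pics/w1.png',cv2.cvtColor(c['image'],cv2.COLOR_RGB2BGR))
hsv=cv2.cvtColor(c['image'],cv2.COLOR_RGB2HSV); m=cv2.inRange(hsv,(0,150,60),(5,255,255))|cv2.inRange(hsv,(175,150,60),(180,255,255))
n,l,st,ce=cv2.connectedComponentsWithStats(m); print(st[1:],ce[1:])
"
```

```text
clock: 4.2
tool_pos: [0.4403, 0.0571, 0.22]
tool_rot: [0.002, -0.634, 0.773, -0.002]
force: [-1.1, 1.2, 1.1]
grip_width: 0.0515
t 4.2 pos [0.4403 0.0571 0.22  ] yaw -101.25 tilt 0.32 F [-1.1251  1.1824  1.0691] w 0.0515
 shift mm [ 7.2 -0.1 -0. ]  rot [-0.31  0.1   1.25]
[[279 189  22  24 418]] [[289.61   200.6172]]
```

View pics/w1.png

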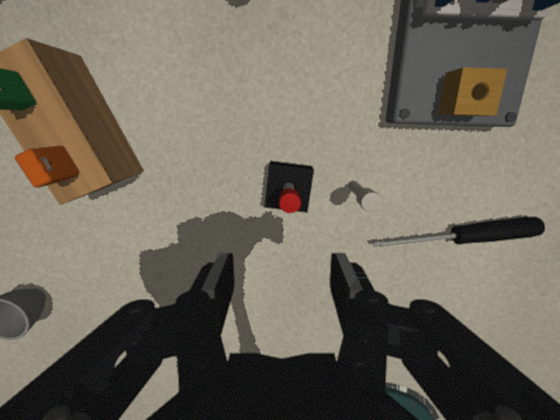

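```bash
python3 -c "
from h import *
c=capture('wrist')
P=atz(c,(289.8,200.8),.079);print('pin',P)
M=np.array([P+[0,0,.011],P-[0,0,.011],P-[0,0,.069]]);print(proj(c,M))
crop(c,220,130,400,250,4,'w1c')
for n in ('pin','bore'):
  print(n,[(np.round(r['pixel'],1),round(r['conf'],2)) for r in tip_of(n,c)])
r=tip_of('bore',c)
if r: print(atz(c,r[0]['pixel'],.06))
"
```

```text
pin [0.4404 0.0495 0.079 ]
[[290.0883 203.9215]
 [289.5325 197.9041]
 [288.3906 185.5422]]
pin [(array([286.9, 184.3]), 0.79), (array([347.7, 184.4]), 0.75), (array([479.8,  91.1]), 0.23)]
bore [(array([481.1,  89.9]), 0.69), (array([450.1, 231.6]), 0.63)]
[ 0.5047 -0.1425  0.06  ]
```

View pics/w1c.png

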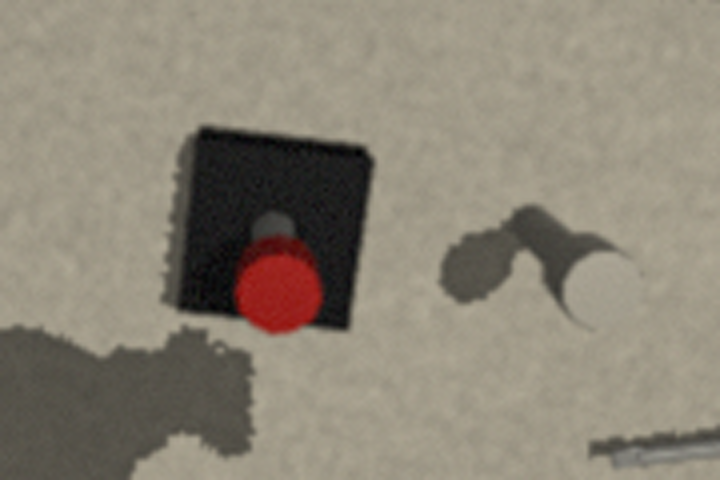

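```bash
python3 -m crank '[[7,0,30,-0.3,0.1,1.2,0.2],[0,0,40,0,0,0,0.2],[0,0,0,0,0,0,0.2]]'
python3 -c "
from h import *
go([0.441,0.0495,0.075],-102.5)"
```

```text
clock: 4.82
tool_pos: [0.4438, 0.0471, 0.158]
tool_rot: [0.007, -0.624, 0.782, -0.005]
force: [-0.1, -0.5, -0.2]
grip_width: 0.0512
t 4.825 pos [0.4438 0.0471 0.158 ] yaw -102.83 tilt 1.02 F [-0.0995 -0.5427 -0.2002] w 0.0512
 shift mm [-1.3  4.7 83. ]  rot [-0.99  0.24 -0.34]
```

```bash
python3 -m crank '[[-1,3,25,-1,0.2,-0.3,0.2],[0,0,25,0,0,0,0.2],[0,0,0,0,0,0,0.2]]'
python3 -c "
from h import *
go([0.441,0.0495,0.075],-102.5)
c=capture('wrist'); cv2.imwrite('pics/w2.png',cv2.cvtColor(c['image'],cv2.COLOR_RGB2BGR))"
```

```text
clock: 5.2
tool_pos: [0.4465, 0.048, 0.1147]
tool_rot: [0.005, -0.625, 0.78, -0.003]
force: [-0.4, 0.1, -0.6]
grip_width: 0.0512
t 5.2 pos [0.4465 0.048  0.1147] yaw -102.6 tilt 0.64 F [-0.4254  0.0807 -0.6212] w 0.0512
 shift mm [-0.1  6.1 39.6]  rot [-0.61  0.2  -0.1 ]
```

View pics/w2.png

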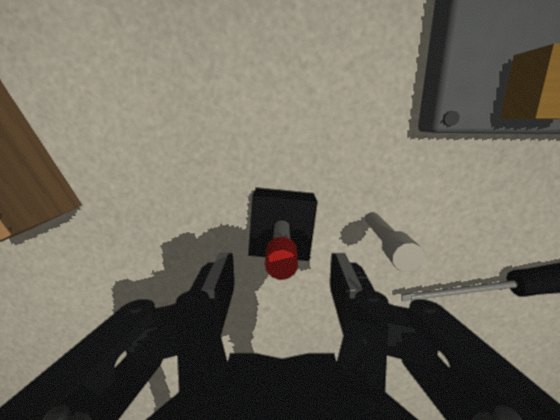

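```bash
python3 -m crank '[[0,6,15,-0.6,0.2,0,0.2],[0,2,15,0,0,0,0.2],[0,0,0,0,0,0,0.2]]'
python3 -c "
from h import *
go([0.441,0.0495,0.075],-102.5)
c=capture('wrist'); 
hsv=cv2.cvtColor(c['image'],cv2.COLOR_RGB2HSV); m=cv2.inRange(hsv,(0,150,60),(5,255,255))|cv2.inRange(hsv,(175,150,60),(180,255,255))
n,l,st,ce=cv2.connectedComponentsWithStats(m); print(st[1:],ce[1:]);p=ce[1+np.argmax(st[1:,4])];print(atz(c,p,.082))
"
```

```text
clock: 5.62
tool_pos: [0.4425, 0.0499, 0.0878]
tool_rot: [0.003, -0.625, 0.78, -0.003]
force: [0.2, 0.4, 0.5]
grip_width: 0.0511
t 5.625 pos [0.4425 0.0499 0.0878] yaw -102.61 tilt 0.49 F [0.168  0.3564 0.514 ] w 0.0511
 shift mm [ 0.8  1.4 12.8]  rot [-0.47  0.13 -0.11]
[[ 264  247   38   52 1600]] [[282.6694 273.115 ]]
[0.4421 0.0499 0.082 ]
```

Centred on the head within a millimetre. Next I go down and close.

```bash
python3 -m crank '[[0,1,13,-0.5,0.1,0,0.2],[0,0,0,0,0,0,-1],[0,0,0,0,0,0,-1],[0,0,0,0,0,0,-1],[0,0,0,0,0,0,-1]]'
python3 -m crank '[[0,0,0,0,0,0,-1],[0,0,0,0,0,0,-1]]'
python3 -c "
from h import *
go([0.441,0.0495,0.075],-102.5)
c=capture('wrist'); cv2.imwrite('pics/w3.png',cv2.cvtColor(c['image'],cv2.COLOR_RGB2BGR))"
```

```text
clock: 6.3
tool_pos: [0.443, 0.0502, 0.0752]
tool_rot: [0.001, -0.625, 0.78, -0.0]
force: [-0.1, -0.4, -1.0]
grip_width: 0.018
clock: 6.55
tool_pos: [0.443, 0.0503, 0.0753]
tool_rot: [0.001, -0.625, 0.78, -0.0]
force: [-0.9, 0.6, -0.5]
grip_width: 0.018
t 6.55 pos [0.443  0.0503 0.0753] yaw -102.6 tilt 0.09 F [-0.9355  0.586  -0.5485] w 0.018
 shift mm [1.2 1.8 0.3]  rot [-0.08  0.06 -0.1 ]
```

View pics/w3.png

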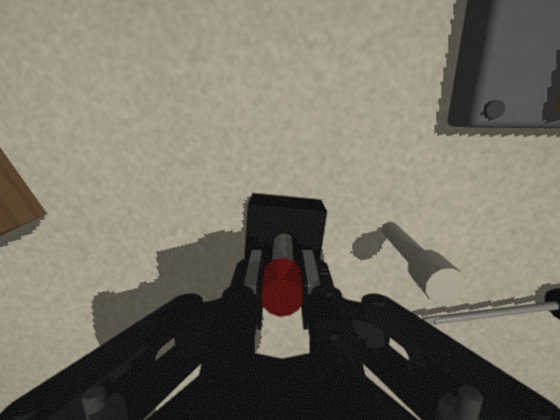

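```bash
python3 -m crank '[[0,0,-25,0,0,0,-1],[0,0,-30,0,0,0,-1],[0,0,-30,0,0,0,-1],[0,0,-25,0,0,0,-1]]'
python3 -c "
from h import *
go([0.505,-0.1410,0.19],-102.5)"
```

```text
clock: 7.1
tool_pos: [0.4405, 0.0501, 0.1853]
tool_rot: [-0.002, -0.625, 0.78, 0.002]
force: [0.3, 0.0, -1.2]
grip_width: 0.0177
t 7.1 pos [0.4405 0.0501 0.1853] yaw -102.6 tilt 0.26 F [ 0.3367  0.0159 -1.2286] w 0.0177
 shift mm [ 172.4 -104.6   -5.1]  rot [ 0.26 -0.03 -0.1 ]
```

```bash
python3 -m crank '[[45,-27,0,0.2,0,0,-1],[45,-27,0,0,0,0,-1],[40,-25,0,0,0,0,-1],[40,-25,0,0,0,0,-1],[0,0,0,0,0,0,-1]]'
python3 -c "
from h import *
go([0.505,-0.1410,0.19],-102.5)
c=capture('wrist'); cv2.imwrite('pics/w4.png',cv2.cvtColor(c['image'],cv2.COLOR_RGB2BGR))
for n in ('pin','bore','jaw_mouth'):
  print(n,[(np.round(r['pixel'],1),round(r['conf'],2)) for r in tip_of(n,c)])
r=tip_of('bore',c)
if r: print(atz(c,r[0]['pixel'],.06))
r=tip_of('jaw_mouth',c)
if r: print(atz(c,r[0]['pixel'],.11))
"
```

```text
clock: 7.72
tool_pos: [0.5095, -0.1428, 0.1892]
tool_rot: [0.003, -0.627, 0.779, -0.002]
force: [0.9, 0.2, -0.9]
grip_width: 0.0184
t 7.725 pos [ 0.5095 -0.1428  0.1892] yaw -102.38 tilt 0.43 F [ 0.8859  0.1705 -0.9425] w 0.0184
 shift mm [-0.8  4.8 -0.8]  rot [-0.42  0.08  0.12]
pin [(array([281.3, 233.6]), 0.75)]
bore [(array([282. , 210.3]), 0.67)]
jaw_mouth []
[ 0.5052 -0.1416  0.06  ]
```

View pics/w4.png

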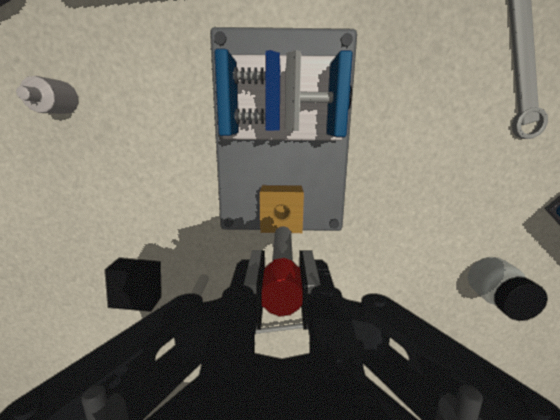

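```bash
python3 -c "
from h import *
c=capture('wrist'); crop(c,230,170,340,330,5,'w4c')
print('foot',atz(c,(281.3,233.6),.1239))
P=observe()['tool_pos'];print(proj(c,[[P[0],P[1],.1239],[P[0],P[1],.2]]))
r=tip_of('bore',c); print(r[0]['pixel'],atz(c,r[0]['pixel'],.06))
a=atz(c,(217,30),.03);b=atz(c,(352,30),.03);d=atz(c,(343,229),.03);e=atz(c,(220,229),.03);print(a,b,d,e); v=(a+b-d-e);print(np.degrees(np.arctan2(v[1],v[0])), (a+b+d+e)/4)
print('plates', atz(c,(293,51),.11),atz(c,(272.5,51),.11))
"
```

```text
foot [ 0.5062 -0.1376  0.1239]
[[282.5133 230.6124]
 [282.5131 290.5417]]
[284.8, 208.4] [ 0.5051 -0.1404  0.06  ]
[ 0.6663 -0.1146  0.03  ] [ 0.6417 -0.2288  0.03  ] [ 0.4614 -0.1937  0.03  ] [ 0.4883 -0.0675  0.03  ]
-12.904336090105824 [ 0.5644 -0.1512  0.03  ]
plates [ 0.6211 -0.1698  0.11  ] [ 0.6239 -0.157   0.11  ]
```

View pics/w4c.png

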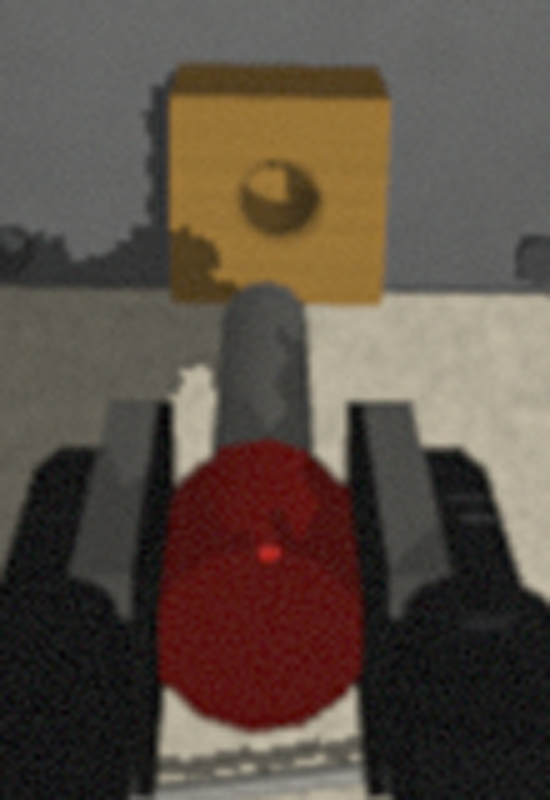

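```bash
python3 -c "
from h import *
c=capture('wrist');print('bore',atz(c,(286,209.6),.06)); B=atz(c,(286,209.6),.06)
print('foot',atz(c,(282.8,231.3),.1239))
go([B[0],B[1],.145],-102.9)
"
```

```text
bore [ 0.5039 -0.1414  0.06  ]
foot [ 0.5079 -0.1391  0.1239]
t 8.175 pos [ 0.5085 -0.1392  0.1892] yaw -102.1 tilt 0.41 F [-0.3911 -0.5613 -0.702 ] w 0.0181
 shift mm [ 3.2  4.2 44.2]  rot [-0.39  0.12  0.8 ]
```

```bash
python3 -m crank '[[3,4,15,-0.4,0.1,0.8,-1],[0,0,15,0,0,0,-1],[0,0,14,0,0,0,-1],[0,0,0,0,0,0,-1]]'
python3 -c "
from h import *
c=capture('wrist'); crop(c,200,180,360,330,4,'w5c')
go([.5039,-.1414,.145],-102.9)
P=observe()['tool_pos'];print(proj(c,[[P[0],P[1],P[2]-.0653],[.5039,-.1414,.06]]))
r=tip_of('bore',c); print(r and (r[0]['pixel'],atz(c,r[0]['pixel'],.06)))
r=tip_of('pin',c); print(r and (r[0]['pixel'],atz(c,r[0]['pixel'],P[2]-.0653)))
"
```

```text
clock: 8.68
tool_pos: [0.5024, -0.1401, 0.1408]
tool_rot: [-0.001, -0.623, 0.782, 0.001]
force: [-0.5, 0.5, -0.2]
grip_width: 0.0184
t 8.725 pos [ 0.503  -0.1403  0.1417] yaw -102.87 tilt 0.1 F [ 0.1882  0.3235 -1.0366] w 0.0179
 shift mm [ 0.9 -1.1 -3.3]  rot [0.1  0.02 0.03]
[[282.3669 229.5121]
 [283.4959 220.2683]]
([284.4, 217.3], array([ 0.5061, -0.1426,  0.06  ]))
([283.9, 230.3], array([ 0.5022, -0.1412,  0.0764]))
```

View pics/w5c.png

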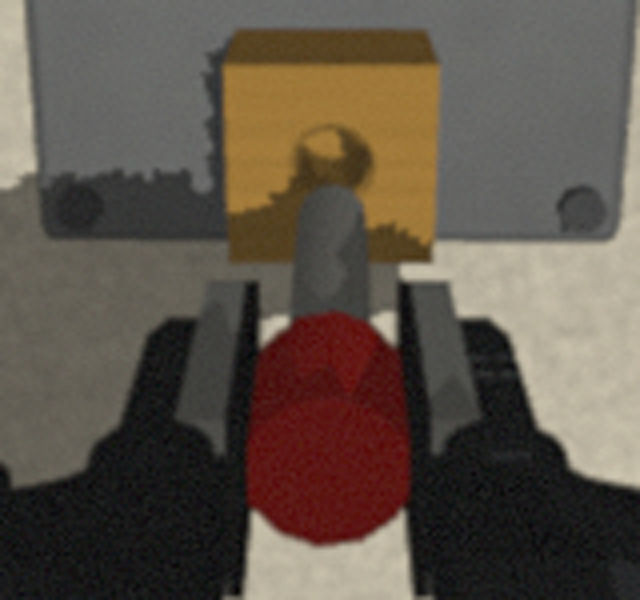

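```bash
python3 -c "
from h import *
c=capture('wrist'); o=observe();P=o['tool_pos'];q=o['tool_rot']; M=R.from_quat([q[1],q[2],q[3],q[0]]).as_matrix()
th=np.linspace(0,2*np.pi,100)
for dy in (0,1,2,3):
  ctr=np.array([0,dy/1000,0])
  def circ(r,h): # h above foot ; foot 65.3 ahead of tcp
    Q=np.c_[r*np.cos(th),r*np.sin(th)+dy/1000,np.full(100,.0653-h)]
    p=proj(c,P+Q@M.T); return p.min(0),p.max(0)
  print(dy,'foot',circ(.005,0),'shank', circ(.006,.001),'head top',circ(.01,.08))
crop(c,240,210,325,330,6,'w6c')
"
```

```text
0 foot (array([275.2169, 223.2057]), array([289.3728, 236.4212])) shank (array([273.7639, 222.3494]), array([290.8302, 238.273 ])) head top (array([260.1031, 275.5727]), array([305.0332, 314.5097]))
1 foot (array([275.226 , 224.5447]), array([289.3615, 237.722 ])) shank (array([273.7752, 223.6979]), array([290.8168, 239.5753])) head top (array([260.1524, 277.6066]), array([304.9794, 316.3652]))
2 foot (array([275.2352, 225.8799]), array([289.3502, 239.0191])) shank (array([273.7865, 225.0425]), array([290.8033, 240.8738])) head top (array([260.2014, 279.631 ]), array([304.9258, 318.2123]))
3 foot (array([275.2443, 227.2111]), array([289.339 , 240.3125])) shank (array([273.7978, 226.3832]), array([290.79  , 242.1686])) head top (array([260.2502, 281.6459]), array([304.8724, 320.0512]))
```

View pics/w6c.png

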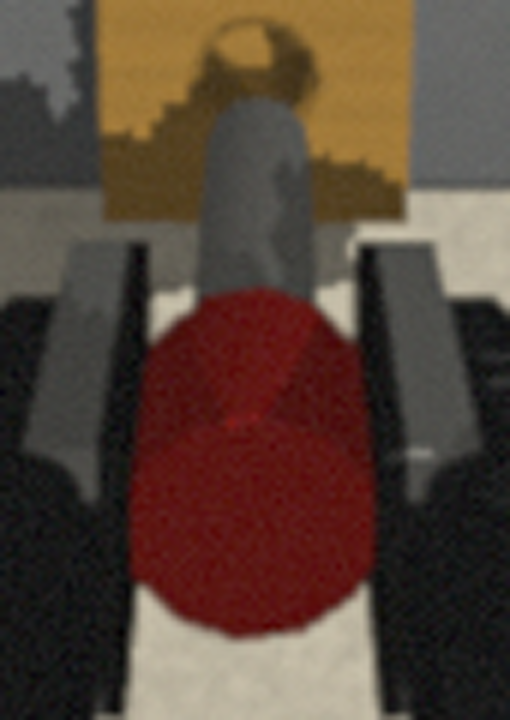

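```bash
python3 -c "
from h import *
go([.5059,-.1415,.130],-102.9)"
```

```text
t 8.875 pos [ 0.5045 -0.1408  0.1437] yaw -102.87 tilt 0.11 F [ 0.1943  0.0239 -0.311 ] w 0.0179
 shift mm [ 0.4 -1.5 13.7]  rot [-0.11  0.    0.03]
```

```bash
python3 -m crank '[[0,-1,10,-0.1,0,0,-1],[0,0,0,0,0,0,-1],[0,0,0,0,0,0,-1]]'; python3 -c "
from h import *
go([.5059,-.1415,.130],-102.9)
o=observe();c=capture('wrist');P=o['tool_pos'];q=o['tool_rot']; M=R.from_quat([q[1],q[2],q[3],q[0]]).as_matrix()
print('foot',P+M@[.0004,.002,.0653],proj(c,P+M@[.0004,.002,.0653]),'bore',proj(c,[.5039,-.1414,.06]))
crop(c,240,190,325,310,6,'w7c')
"
```

```text
clock: 9.25
tool_pos: [0.5066, -0.1414, 0.1342]
tool_rot: [0.001, -0.623, 0.782, -0.001]
force: [-0.5, -0.2, -1.3]
grip_width: 0.0182
t 9.25 pos [ 0.5066 -0.1414  0.1342] yaw -102.88 tilt 0.15 F [-0.5009 -0.2171 -1.3411] w 0.0182
 shift mm [0.2 0.7 4.2]  rot [-0.15 -0.01  0.02]
foot [ 0.5047 -0.1414  0.0689] [[282.8096 232.799 ]] bore [[282.9576 229.3674]]
```

View pics/w7c.png

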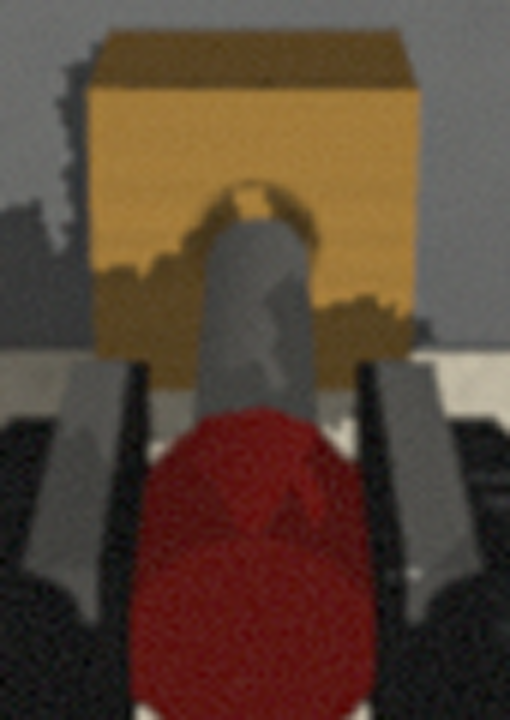

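```bash
python3 -m crank '[[0,1,5,-0.1,0,0,-1],[0,0,4,0,0,0,-1],[0,0,4,0,0,0,-1],[0,0,0,0,0,0,-1]]'; python3 -c "
from h import *
go([.5055,-.1415,.1003],-102.9)
o=observe();c=capture('wrist')
crop(c,240,190,325,310,6,'w8c')
"
```

```text
clock: 9.8
tool_pos: [0.5053, -0.1411, 0.1202]
tool_rot: [0.0, -0.623, 0.782, -0.0]
force: [0.2, -0.6, -2.4]
grip_width: 0.0184
t 9.8 pos [ 0.5053 -0.1411  0.1202] yaw -102.88 tilt 0.02 F [ 0.16   -0.6199 -2.3667] w 0.0184
 shift mm [ 0.3 -0.3 19.9]  rot [-0.02 -0.01  0.02]
```

View pics/w8c.png

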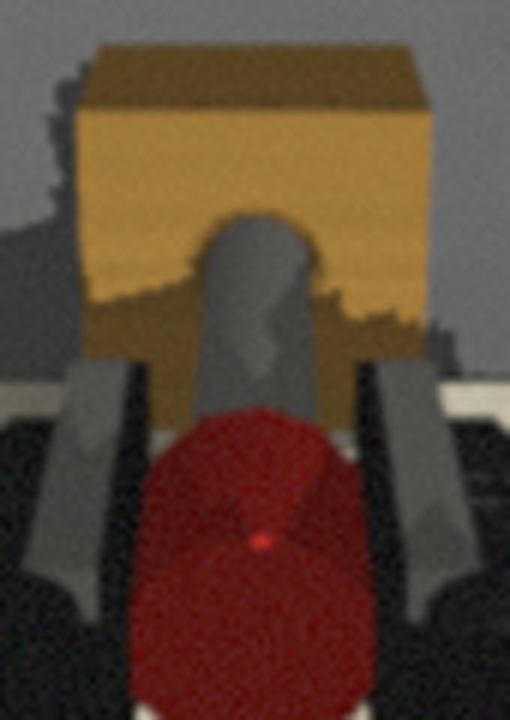

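```bash
python3 -m crank '[[0,0,5,0,0,0,-1],[0,0,5,0,0,0,-1],[0,0,0,0,0,0,-1]]'; python3 -c "
from h import *
go([.5055,-.1415,.1003],-102.9)
o=observe();c=capture('wrist')
crop(c,240,190,325,310,6,'w9c')
"
```

```text
clock: 10.22
tool_pos: [0.5055, -0.1411, 0.1098]
tool_rot: [0.0, -0.623, 0.782, -0.0]
force: [0.5, 0.6, -1.1]
grip_width: 0.0185
t 10.225 pos [ 0.5055 -0.1411  0.1098] yaw -102.88 tilt 0.05 F [ 0.5405  0.5768 -1.0514] w 0.0185
 shift mm [ 0.3 -0.1  9.5]  rot [-0.05 -0.01  0.02]
```

View pics/w9c.png

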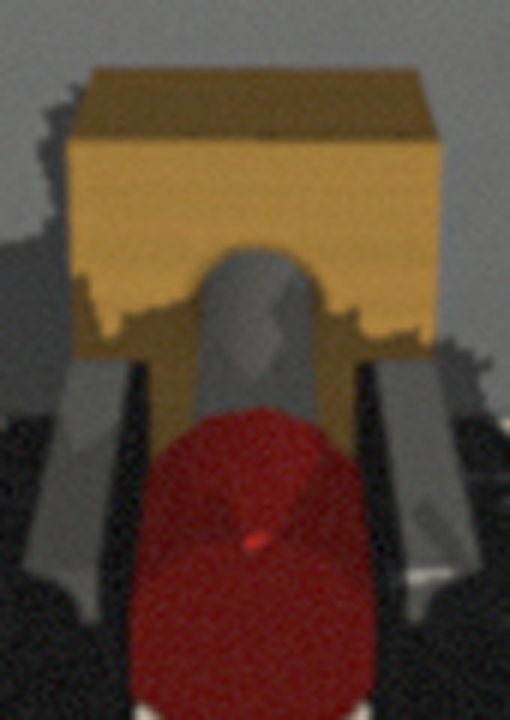

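The pin is entering the bore freely. I'll lower it to the bottom.

```bash
python3 -m crank '[[0,0,4,0,0,0,-1],[0,0,4,0,0,0,-1],[0,0,0,0,0,0,-1]]';python3 -m crank '[[0,0,2,0,0,0,-1],[0,0,0,0,0,0,-1]]'
```

```text
clock: 10.65
tool_pos: [0.5057, -0.1412, 0.1016]
tool_rot: [0.0, -0.623, 0.782, -0.0]
force: [0.5, -0.0, -0.7]
grip_width: 0.018
clock: 10.9
tool_pos: [0.5062, -0.1413, 0.1002]
tool_rot: [0.001, -0.623, 0.782, -0.001]
force: [-1.0, 0.8, -0.9]
grip_width: 0.0184
```

```bash
python3 -m crank '[[0,0,2,0,0,0,-1],[0,0,0,0,0,0,-1]]';python3 -m crank '[[0,0,2,0,0,0,-1],[0,0,0,0,0,0,-1]]'
```

```text
clock: 11.15
tool_pos: [0.5066, -0.1414, 0.1003]
tool_rot: [0.001, -0.623, 0.782, -0.001]
force: [-2.3, 1.4, -1.8]
grip_width: 0.0179
clock: 11.4
tool_pos: [0.5067, -0.1414, 0.1002]
tool_rot: [0.001, -0.623, 0.782, -0.001]
force: [-2.7, 0.8, -0.5]
grip_width: 0.018
```

```bash
python3 -m crank '[[0,0,0,0,0,0,0.2],[0,0,0,0,0,0,0.2],[0,0,0,0,0,0,0.2],[0,0,0,0,0,0,0.2]]';python3 -m crank '[[0,0,-20,0,0,0,0.2],[0,0,-25,0,0,0,0.2],[0,0,-30,0,0,0,0.2],[0,0,-30,0,0,0,0.2],[0,0,0,0,0,0,0.2]]'
python3 -c "
from h import *
c=capture('wrist');cv2.imwrite('pics/w10.png',cv2.cvtColor(c['image'],cv2.COLOR_RGB2BGR))
go([.58,.2648,.25],-79.5)"
```

```text
clock: 11.9
tool_pos: [0.5076, -0.1417, 0.0997]
tool_rot: [0.001, -0.623, 0.782, -0.002]
force: [0.1, 1.1, -0.4]
grip_width: 0.0516
clock: 12.52
tool_pos: [0.5067, -0.1415, 0.2062]
tool_rot: [0.001, -0.623, 0.782, -0.001]
force: [0.1, -0.4, 0.8]
grip_width: 0.0512
t 12.575 pos [ 0.5056 -0.1411  0.2044] yaw -102.89 tilt 0.03 F [ 1.291  -0.1946 -0.9324] w 0.051
 shift mm [-412.3   18.   -45.6]  rot [  0.02   0.01 -23.39]
```

View pics/w10.png

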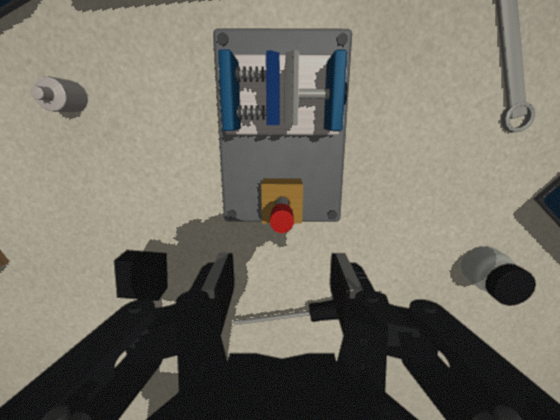

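```bash
python3 -m crank '[[0,-30,-15,0,0,0,0.2],[0,-35,-15,0,0,0,0.2],[0,-35,-10,0,0,0,0.2],[0,0,0,0,0,0,0.2],[0,0,0,0,0,0,0.2]]'
python3 -c "
from h import *
c=capture('wrist');crop(c,190,130,370,310,4,'w11c')
o=observe();print(o['tool_pos'])
r=tip_of('jaw_mouth',c)
for a in r: print(a['pixel'],a['conf'],atz(c,a['pixel'],.11))
for z in (.115,): print('proj pin top', proj(c,[.5039,-.1414,z]))
c=capture('top'); crop(c,280,150,370,230,7,'t2c')
print(proj(c,[.5039,-.1414,.115]))
"
```

```text
clock: 13.2
tool_pos: [0.5998, -0.1623, 0.2336]
tool_rot: [-0.005, -0.623, 0.782, 0.007]
force: [0.3, -0.4, -0.5]
grip_width: 0.051
[ 0.5997 -0.1622  0.2336]
[283.2, 203.6] 0.8 [ 0.6002 -0.1631  0.11  ]
proj pin top [[283.3221 300.7907]]
[[322.0099 210.6994]]
```

View pics/w11c.png

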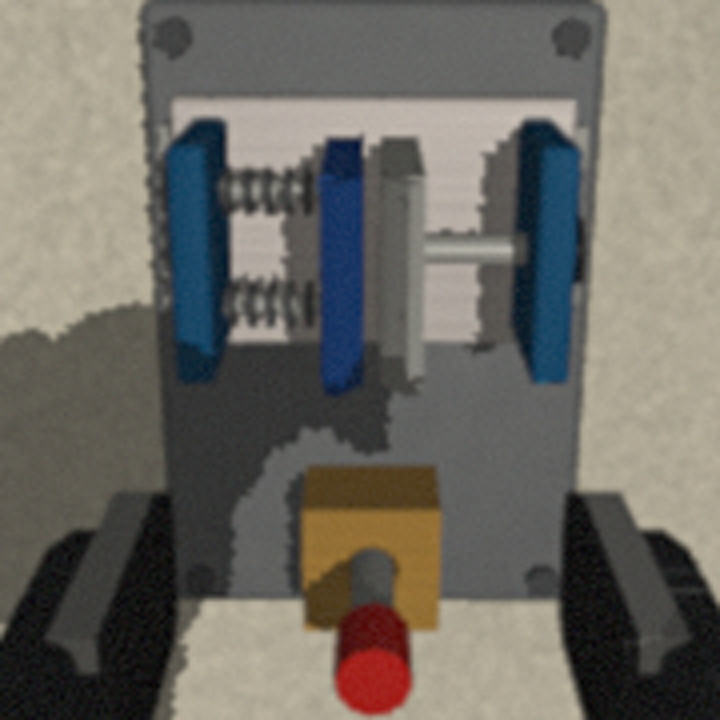

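View pics/t2c.png

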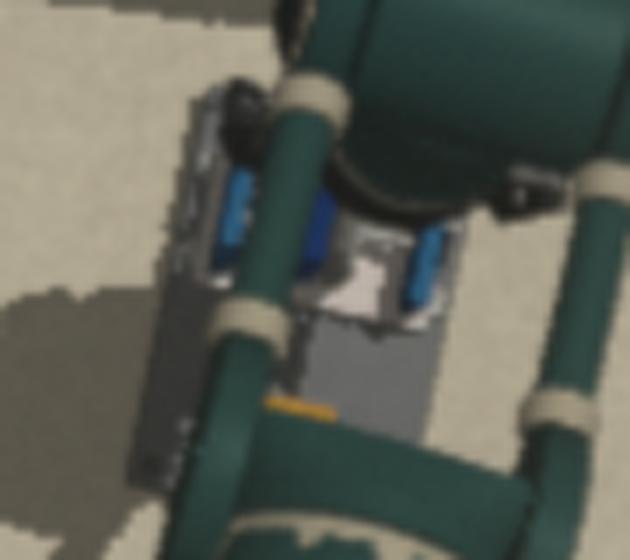

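```bash
python3 -m crank '[[-20,10,-5,0.7,0.2,-7.8,0.2],[-30,10,0,0,0,-7.8,0.2],[-30,10,0,0,0,-7.8,0.2]]'
python3 -c "
from h import *
go([.58,.2648,.23],-79.5)"
```

```text
clock: 13.72
tool_pos: [0.573, -0.0802, 0.2389]
tool_rot: [0.002, 0.772, -0.636, -0.001]
force: [0.5, -0.0, 0.3]
grip_width: 0.0514
t 13.725 pos [ 0.573  -0.0802  0.2389] yaw -79.0 tilt 0.26 F [ 0.526  -0.041   0.3195] w 0.0514
 shift mm [-337.3  -72.7    8.6]  rot [0.26 0.   0.5 ]
```

```bash
python3 -m crank '[[-55,-12,2,0.3,0,0.5,0.2],[-57,-12,2,0,0,0,0.2],[-57,-12,2,0,0,0,0.2],[-57,-12,2,0,0,0,0.2],[-55,-12,2,0,0,0,0.2]]'
python3 -m crank '[[-55,-12,0,0,0,0,0.2],[0,0,0,0,0,0,0.2],[0,0,0,0,0,0,0.2]]'
python3 -c "
from h import *
c=capture('wrist');cv2.imwrite('pics/w12.png',cv2.cvtColor(c['image'],cv2.COLOR_RGB2BGR))
go([.58,.2648,.23],-79.5)
hsv=cv2.cvtColor(c['image'],cv2.COLOR_RGB2HSV); m=cv2.inRange(hsv,(50,120,30),(75,255,255))
n,l,st,ce=cv2.connectedComponentsWithStats(m);i=1+np.argmax(st[1:,4]);print(st[i],ce[i])
for n in ('green','orange'):
  for a in tip_of(n,c): print(n,a['pixel'],a['conf'],atz(c,a['pixel'],.07))
"
```

```text
clock: 14.35
tool_pos: [0.5758, 0.2124, 0.2293]
tool_rot: [-0.001, 0.767, -0.641, 0.001]
force: [1.5, 0.4, -0.4]
grip_width: 0.0515
clock: 14.72
tool_pos: [0.5748, 0.2734, 0.2287]
tool_rot: [-0.001, 0.769, -0.639, 0.001]
force: [0.2, 0.5, 0.3]
grip_width: 0.0509
t 14.775 pos [0.5749 0.2733 0.2287] yaw -79.46 tilt 0.13 F [ 0.7791 -0.3007  0.2734] w 0.0509
 shift mm [ 9.2 -3.5 -1.2]  rot [-0.12 -0.02  0.04]
[283 178  20  38 667] [292.1874 196.3883]
green [289.9, 189.3] 0.92 [0.5842 0.2672 0.07  ]
orange [290.5, 252.2] 0.88 [0.5162 0.2533 0.07  ]
```

View pics/w12.png

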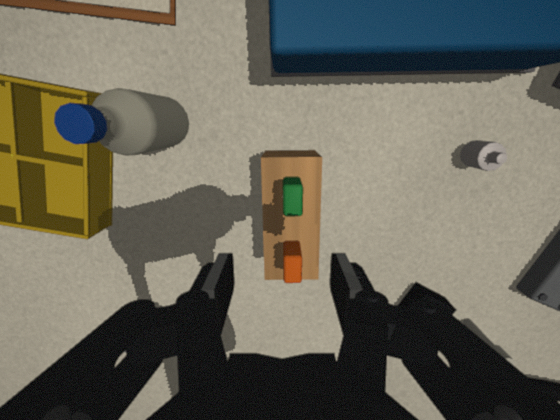

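```bash
python3 -c "
from h import *
t=capture('top'); crop(t,100,140,220,240,6,'t3c')
for a in look_for('cleaner',t): print(a)
c=capture('wrist');crop(c,250,140,340,290,5,'w12c')
for a in look_for('cleaner',c): e=a['extent'];print(a, atz(c,(168,122),.02))
print('cap top',atz(c,(80,122),.16))
"
```

```text
{'extent': [279.3, 242.0, 299.6, 283.8], 'conf': 0.67} [0.6242 0.4097 0.02  ]
{'extent': [51.2, 89.6, 188.0, 157.1], 'conf': 0.64} [0.6242 0.4097 0.02  ]
cap top [0.6245 0.4145 0.16  ]
```

View pics/w12c.png

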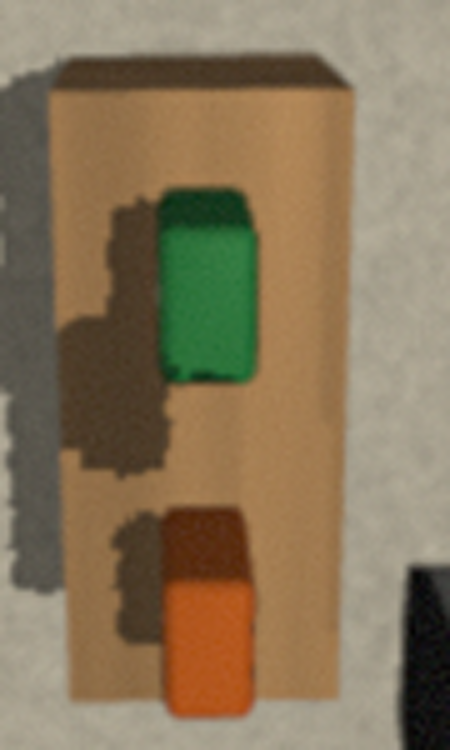

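```bash
python3 -c "
from h import *
c=capture('wrist');P=atz(c,(291.8,200.8),.11);print(P)
for p in [(50,90),(355,92),(337,698),(70,700)]: print(atz(c,(250+p[0]/5,140+p[1]/5),.07))
go([P[0],P[1],.15],-79.5)"
```

```text
[0.5843 0.2658 0.11  ]
[0.6106 0.3012 0.07  ]
[0.621  0.2426 0.07  ]
[0.4898 0.217  0.07  ]
[0.4785 0.2753 0.07  ]
t 15.125 pos [0.5758 0.2728 0.2291] yaw -79.55 tilt 0.17 F [0.5463 0.4612 0.8183] w 0.0511
 shift mm [ 8.4 -6.8 79.1]  rot [-0.17 -0.02 -0.05]
```

```bash
python3 -m crank '[[8,-7,25,-0.2,0,-0.4,0.2],[0,0,27,0,0,0,0.2],[0,0,25,0,0,0,0.2],[0,0,0,0,0,0,0.2],[0,0,0,0,0,0,0.2]]'; python3 -c "
from h import *
go([.5843,.2658,.089],-79.1)
c=capture('wrist');crop(c,190,150,380,330,4,'w13c')"
```

```text
clock: 15.75
tool_pos: [0.5868, 0.2644, 0.1529]
tool_rot: [-0.002, 0.77, -0.638, 0.001]
force: [0.4, -0.4, 0.3]
grip_width: 0.0512
t 15.75 pos [0.5868 0.2644 0.1529] yaw -79.32 tilt 0.21 F [ 0.3525 -0.3966  0.2961] w 0.0512
 shift mm [-1.8  2.4 63.9]  rot [-0.21  0.03 -0.22]
```

View pics/w13c.png

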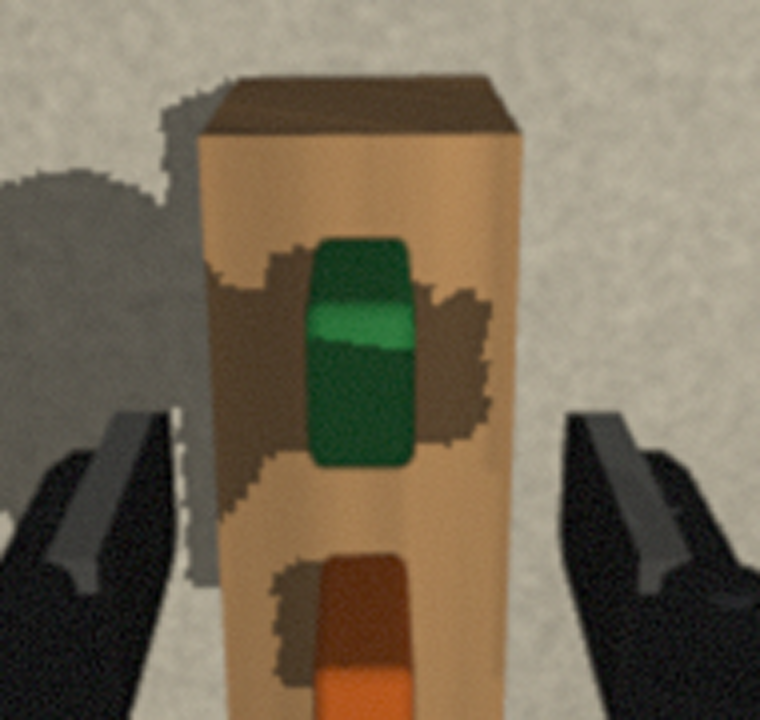

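```bash
python3 -m crank '[[-1,2,20,-0.2,0,-0.2,0.2],[-1,0,20,0,0,0,0.2],[0,0,12,0,0,0,0.2],[0,0,0,0,0,0,0.2]]'; python3 -c "
from h import *
go([.5843,.2658,.089],-79.1)
c=capture('wrist');crop(c,190,150,380,370,3.5,'w14c')"
```

```text
clock: 16.3
tool_pos: [0.5847, 0.2666, 0.0986]
tool_rot: [-0.001, 0.771, -0.637, 0.0]
force: [-0.3, 0.3, -0.3]
grip_width: 0.0511
t 16.3 pos [0.5847 0.2666 0.0986] yaw -79.09 tilt 0.11 F [-0.3107  0.3454 -0.2616] w 0.0511
 shift mm [0.7 0.6 9.6]  rot [-0.09  0.05  0.01]
```

View pics/w14c.png

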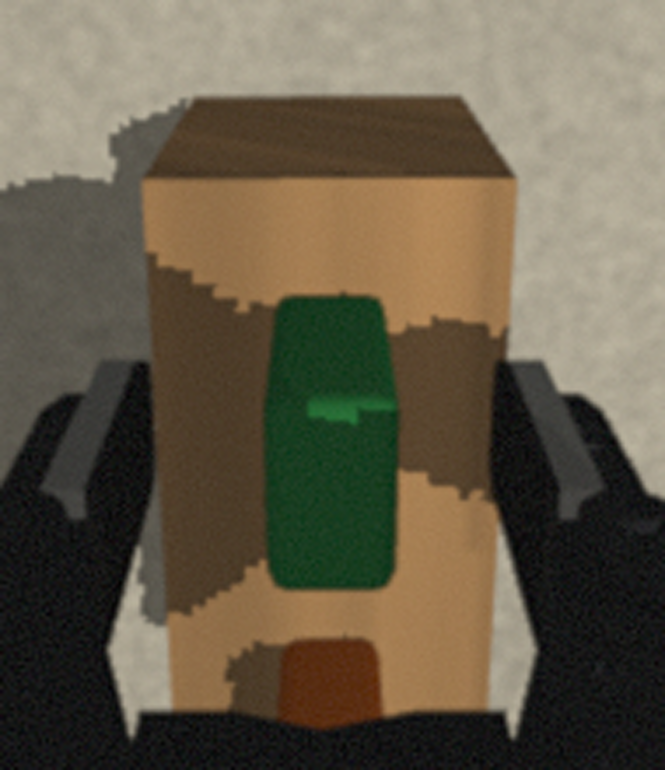

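```bash
python3 -m crank '[[0.7,0.6,9,-0.1,0,0,0.2],[0,0,0,0,0,0,-1],[0,0,0,0,0,0,-1],[0,0,0,0,0,0,-1],[0,0,0,0,0,0,-1]]'; python3 -m crank '[[0,0,0,0,0,0,-1],[0,0,0,0,0,0,-1]]'; python3 -c "
from h import *
go([.5843,.2658,.089],-79.1)"
```

```text
clock: 16.98
tool_pos: [0.586, 0.2663, 0.0915]
tool_rot: [-0.002, 0.771, -0.637, 0.001]
force: [0.2, 0.4, -1.2]
grip_width: 0.0173
clock: 17.23
tool_pos: [0.5859, 0.2663, 0.0914]
tool_rot: [-0.002, 0.771, -0.637, 0.001]
force: [-0.2, 0.5, -1.1]
grip_width: 0.0173
t 17.225 pos [0.5859 0.2663 0.0914] yaw -79.09 tilt 0.23 F [-0.2348  0.5483 -1.0979] w 0.0173
 shift mm [0.2 1.6 2.4]  rot [-0.21  0.09  0.01]
```

```bash
python3 -m crank '[[0,0,-15,0,0,0,-1],[0,0,-20,0,0,0,-1],[0,0,-25,0,0,0,-1],[0,0,-25,0,0,0,-1]]'; python3 -m crank '[[0,0,-30,0,0,0,-1],[0,0,-30,0,0,0,-1],[0,0,0,0,0,0,-1]]'; python3 -c "
from h import *
go([.6002,-.1631,.236],-102.9)
c=capture('wrist');cv2.imwrite('pics/w15.png',cv2.cvtColor(c['image'],cv2.COLOR_RGB2BGR))"
```

```text
clock: 17.73
tool_pos: [0.5847, 0.2657, 0.1805]
tool_rot: [-0.001, 0.771, -0.637, -0.0]
force: [0.1, -0.6, -0.8]
grip_width: 0.0172
clock: 18.1
tool_pos: [0.5871, 0.2667, 0.2514]
tool_rot: [-0.006, 0.771, -0.637, 0.003]
force: [0.2, 0.2, -1.8]
grip_width: 0.017
t 18.1 pos [0.5871 0.2667 0.2514] yaw -79.09 tilt 0.77 F [ 0.1993  0.2335 -1.8008] w 0.017
 shift mm [424.6  68.7  13.1]  rot [-0.69  0.35 23.81]
```

View pics/w15.png

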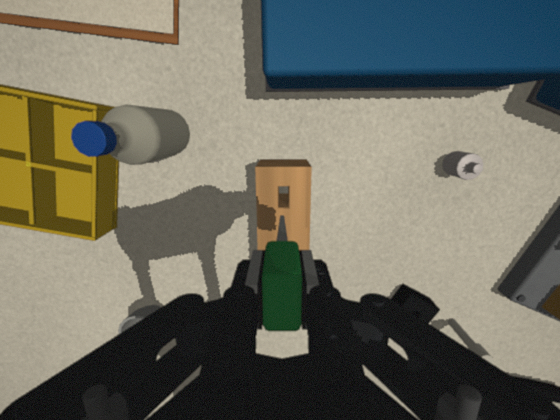

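```bash
python3 -m crank '[[45,7,0,-0.7,0.3,0,-1],[50,7,0,0,0,0,-1],[50,7,0,0,0,0,-1],[50,7,0,0,0,0,-1],[50,7,0,0,0,0,-1]]'; python3 -m crank '[[50,8,0,0,0,8,-1],[40,5,0,0,0,8,-1],[30,0,0,0,0,7.8,-1],[0,0,0,0,0,0,-1]]';python3 -c "
from h import *
go([.6002,-.1631,.236],-102.9)"
```

```text
clock: 18.77
tool_pos: [0.5943, 0.0159, 0.2417]
tool_rot: [0.006, 0.774, -0.634, -0.004]
force: [0.5, 0.0, -1.1]
grip_width: 0.017
clock: 19.27
tool_pos: [0.5858, -0.1118, 0.2344]
tool_rot: [-0.01, -0.619, 0.785, 0.007]
force: [-0.1, 1.0, -0.9]
grip_width: 0.0171
t 19.275 pos [ 0.5858 -0.1118  0.2344] yaw -103.48 tilt 1.42 F [-0.1084  1.0477 -0.9469] w 0.0171
 shift mm [ 46.5 -25.9  -1.9]  rot [ 1.35 -0.44 -0.58]
```

```bash
python3 -m crank '[[25,-13,0,1.3,-0.4,-0.6,-1],[21,-12,0,0,0,0,-1],[0,0,0,0,0,0,-1],[0,0,0,0,0,0,-1]]';python3 -c "
from h import *
go([.6015,-.1631,.215],-102.9)
c=capture('wrist');cv2.imwrite('pics/w16.png',cv2.cvtColor(c['image'],cv2.COLOR_RGB2BGR));crop(c,190,130,370,310,4,'w16c')
for n in ('jaw_mouth','green_tip','bore'):
  for a in tip_of(n,c): print(n,a['pixel'],a['conf'],atz(c,a['pixel'],.11 if n=='jaw_mouth' else observe()['tool_pos'][2]-.0814))
"
```

```text
clock: 19.77
tool_pos: [0.5985, -0.1604, 0.2301]
tool_rot: [-0.001, -0.625, 0.781, 0.004]
force: [-0.1, 1.2, -0.7]
grip_width: 0.0174
t 19.775 pos [ 0.5985 -0.1604  0.2301] yaw -102.62 tilt 0.48 F [-0.0937  1.1548 -0.7281] w 0.0174
 shift mm [ 2.  -3.6 15. ]  rot [0.46 0.15 0.28]
jaw_mouth [284.2, 202.5] 0.83 [ 0.6019 -0.1627  0.11  ]
green_tip [282.1, 226.7] 0.92 [ 0.5947 -0.1593  0.1491]
```

View pics/w16c.png

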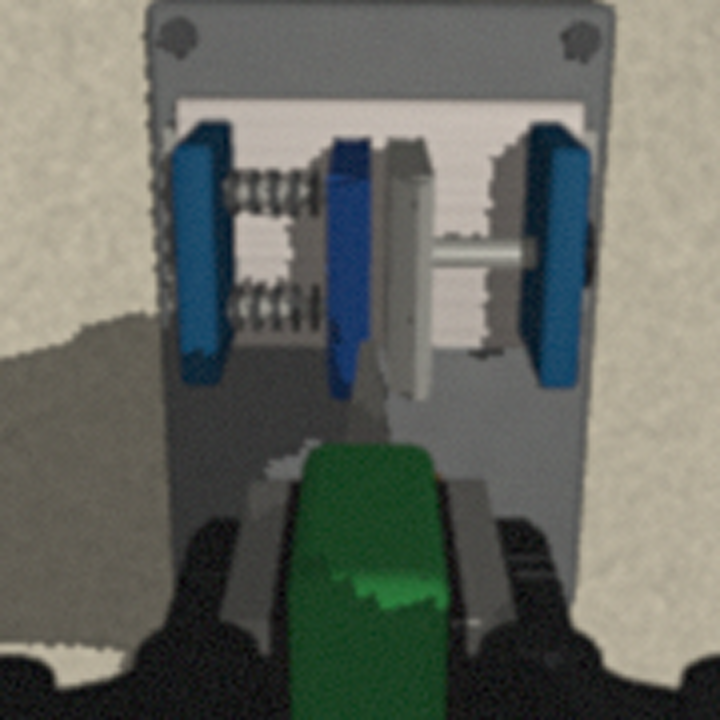

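```bash
python3 -c "
from h import *
go([.604,-.1636,.198],-102.9)"
python3 -m crank '[[2,-5.5,10,0.5,0.2,0.3,-1],[0,0,10,0,0,0,-1],[0,0,8,0,0,0,-1],[0,0,0,0,0,0,-1]]';python3 -c "
from h import *
go([.604,-.1636,.198],-102.9)
c=capture('wrist');crop(c,190,130,370,310,4,'w17c')
for n in ('jaw_mouth','green_tip','bore'):
  for a in tip_of(n,c): print(n,a['pixel'],a['conf'],atz(c,a['pixel'],.11 if n=='jaw_mouth' else observe()['tool_pos'][2]-.0814))
"
```

```text
t 19.975 pos [ 0.5987 -0.1604  0.2306] yaw -102.59 tilt 0.4 F [-0.0957  0.1561 -0.8801] w 0.0169
 shift mm [ 2.  -6.1 32.6]  rot [0.39 0.11 0.31]
clock: 20.48
tool_pos: [0.6034, -0.1626, 0.2]
tool_rot: [-0.0, -0.624, 0.782, -0.001]
force: [-1.0, 0.2, -1.4]
grip_width: 0.017
t 20.475 pos [ 0.6034 -0.1626  0.2   ] yaw -102.83 tilt 0.12 F [-1.0463  0.247  -1.3616] w 0.017
 shift mm [ 0.8 -0.8  2. ]  rot [-0.08 -0.08  0.07]
jaw_mouth [283.5, 221.8] 0.86 [ 0.6008 -0.1632  0.11  ]
green_tip [279.1, 224.8] 0.8 [ 0.6027 -0.1601  0.1202]
```

View pics/w17c.png

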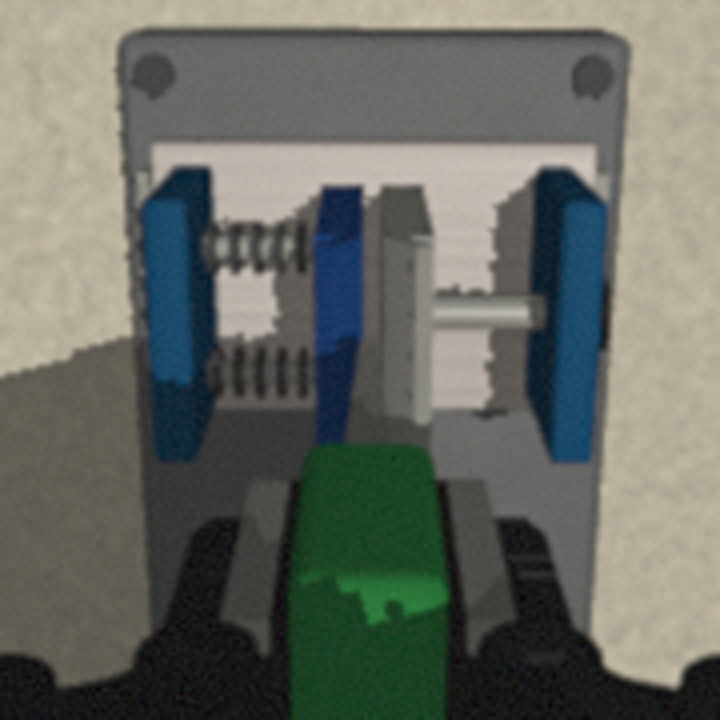

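```bash
python3 -m crank '[[0.8,-0.5,5,0,0,0,-1]]'; python3 -m crank '[[0,0,5,0,0,0,-1]]'; python3 -m crank '[[0,0,5,0,0,0,-1]]';python3 -m crank '[[0,0,0,0,0,0,-1]]';python3 -c "
from h import *
go([.604,-.1632,.1814],-102.9)"
```

```text
clock: 20.8
tool_pos: [0.6055, -0.1642, 0.1978]
tool_rot: [0.001, -0.624, 0.782, -0.003]
force: [-0.3, -0.1, -0.7]
grip_width: 0.0171
clock: 20.92
tool_pos: [0.6057, -0.1643, 0.1927]
tool_rot: [0.001, -0.624, 0.782, -0.003]
force: [-0.8, 0.8, -0.9]
grip_width: 0.0171
clock: 21.05
tool_pos: [0.6057, -0.1644, 0.1874]
tool_rot: [0.001, -0.624, 0.782, -0.003]
force: [-0.1, 0.4, -1.3]
grip_width: 0.017
clock: 21.18
tool_pos: [0.6052, -0.1643, 0.1866]
tool_rot: [0.001, -0.624, 0.782, -0.003]
force: [-1.0, 0.3, -0.6]
grip_width: 0.0172
t 21.175 pos [ 0.6052 -0.1643  0.1866] yaw -102.85 tilt 0.35 F [-0.9508  0.3103 -0.5987] w 0.0172
 shift mm [-0.8  1.5  5.2]  rot [-0.33 -0.11  0.05]
```

```bash
python3 -m crank '[[-0.5,0,4,-0.3,-0.1,0,-1]]'; for i in 1; do :; done; python3 -m crank '[[0,0,4,0,0,0,-1]]';python3 -m crank '[[0,0,0,0,0,0,-1]]';python3 -c "
from h import *
c=capture('wrist');crop(c,190,130,370,310,4,'w18c')
go([.604,-.1632,.1814],-102.9)"
```

```text
clock: 21.3
tool_pos: [0.6057, -0.1638, 0.1829]
tool_rot: [0.0, -0.624, 0.782, -0.001]
force: [-0.1, -0.2, -0.7]
grip_width: 0.0168
clock: 21.42
tool_pos: [0.6057, -0.1638, 0.1786]
tool_rot: [0.0, -0.624, 0.782, -0.0]
force: [0.3, -0.2, -1.3]
grip_width: 0.0171
clock: 21.55
tool_pos: [0.6054, -0.1637, 0.1779]
tool_rot: [0.0, -0.624, 0.782, -0.0]
force: [0.4, -0.1, -0.2]
grip_width: 0.0171
t 21.6 pos [ 0.6056 -0.1637  0.1782] yaw -102.85 tilt 0.03 F [ 0.1348  0.264  -1.2481] w 0.017
 shift mm [-0.2  1.6 -3.2]  rot [-0.03  0.    0.05]
```

View pics/w18c.png

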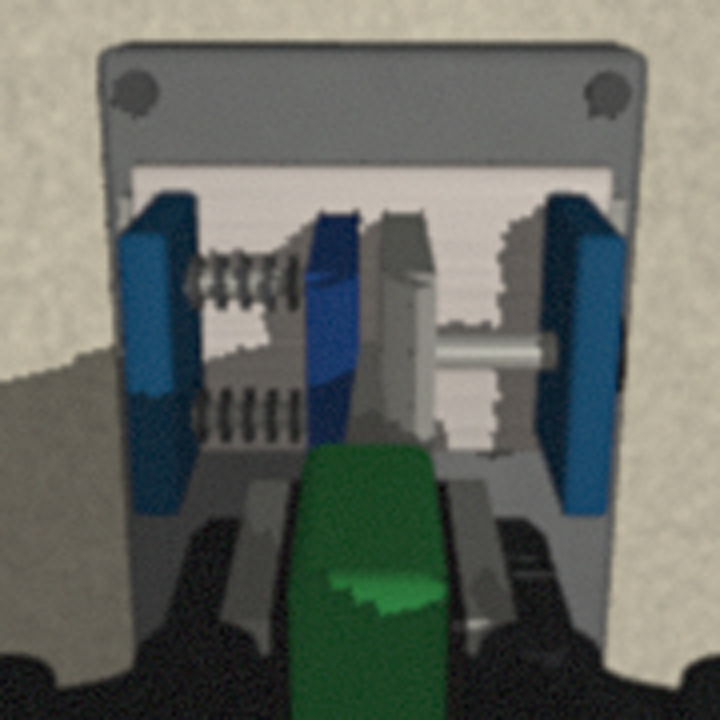

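```bash
python3 -m crank '[[0,0,3,0,0,0,-1]]'; python3 -m crank '[[0,0,3,0,0,0,-1]]';python3 -m crank '[[0,0,3,0,0,0,-1]]'
```

```text
clock: 21.72
tool_pos: [0.6059, -0.1639, 0.1756]
tool_rot: [0.0, -0.624, 0.782, -0.001]
force: [-0.3, 0.5, -1.1]
grip_width: 0.0173
clock: 21.85
tool_pos: [0.6059, -0.1639, 0.1724]
tool_rot: [0.0, -0.624, 0.782, -0.001]
force: [-0.1, -0.2, -1.1]
grip_width: 0.0175
clock: 21.98
tool_pos: [0.606, -0.1639, 0.1693]
tool_rot: [0.0, -0.624, 0.782, -0.001]
force: [0.4, -0.3, 0.4]
grip_width: 0.0174
```

```bash
python3 -m crank '[[0,0,2,0,0,0,-1]]'; python3 -m crank '[[0,0,2,0,0,0,-1]]'; python3 -m crank '[[0,0,2,0,0,0,-1]]'
```

```text
clock: 22.1
tool_pos: [0.6058, -0.1639, 0.167]
tool_rot: [0.0, -0.624, 0.782, -0.001]
force: [-1.5, 0.1, -0.9]
grip_width: 0.0174
clock: 22.22
tool_pos: [0.6059, -0.1639, 0.1649]
tool_rot: [0.0, -0.624, 0.782, -0.001]
force: [-0.5, -0.5, -0.5]
grip_width: 0.0174
clock: 22.35
tool_pos: [0.606, -0.1639, 0.163]
tool_rot: [0.001, -0.624, 0.782, -0.001]
force: [0.4, -0.2, 0.2]
grip_width: 0.0173
```

```bash
python3 -m crank '[[0,0,2,0,0,0,-1]]'; python3 -m crank '[[0,0,2,0,0,0,-1]]'
```

```text
clock: 22.48
tool_pos: [0.6063, -0.164, 0.1613]
tool_rot: [0.001, -0.624, 0.782, -0.001]
force: [-1.3, 0.2, 0.9]
grip_width: 0.0174
clock: 22.6
tool_pos: [0.6065, -0.1641, 0.1596]
tool_rot: [0.001, -0.624, 0.782, -0.001]
force: [-1.2, 0.1, 2.0]
grip_width: 0.0175
```

```bash
python3 -m crank '[[0,0,2,0,0,0,-1]]'; python3 -m crank '[[0,0,2,0,0,0,-1]]'; python3 -c "
from h import *
go([.604,-.1632,.1596],-102.9)"
```

```text
clock: 22.72
tool_pos: [0.6068, -0.1642, 0.1579]
tool_rot: [0.001, -0.624, 0.782, -0.002]
force: [-0.8, 0.1, 1.8]
grip_width: 0.0172
clock: 22.85
tool_pos: [0.6071, -0.1642, 0.1562]
tool_rot: [0.001, -0.624, 0.782, -0.002]
force: [-0.9, 0.6, 2.4]
grip_width: 0.0175
t 22.85 pos [ 0.6071 -0.1642  0.1562] yaw -102.85 tilt 0.26 F [-0.8877  0.5932  2.4267] w 0.0175
 shift mm [-0.3  3.2 -3.4]  rot [-0.26 -0.02  0.05]
```

```bash
python3 -m crank '[[0,0.5,2,-0.2,0,0,-1]]'; python3 -m crank '[[0,0,2,0,0,0,-1]]'; python3 -c "
from h import *
go([.604,-.1632,.1596],-102.9)
c=capture('wrist');crop(c,190,130,370,310,4,'w19c')
for i in range(3): print(observe()['force']); capture('wrist')
go([.604,-.1632,.1596],-102.9)"
```

```text
clock: 22.98
tool_pos: [0.607, -0.1643, 0.1546]
tool_rot: [0.001, -0.623, 0.782, -0.001]
force: [0.1, 0.1, 3.7]
grip_width: 0.017
clock: 23.1
tool_pos: [0.6073, -0.1644, 0.1529]
tool_rot: [0.001, -0.624, 0.782, -0.001]
force: [-1.1, 0.5, 5.1]
grip_width: 0.0172
t 23.1 pos [ 0.6073 -0.1644  0.1529] yaw -102.85 tilt 0.16 F [-1.0642  0.4709  5.1057] w 0.0172
 shift mm [-0.4  3.5 -6.7]  rot [-0.16 -0.03  0.05]
[ 0.282  -0.2575  3.0933]
[0.4126 0.9161 2.1884]
[ 0.1477 -0.1411  2.197 ]
t 23.3 pos [ 0.6073 -0.1643  0.1526] yaw -102.85 tilt 0.16 F [0.3037 0.3839 1.3807] w 0.0169
 shift mm [-0.4  3.4 -7. ]  rot [-0.16 -0.02  0.05]
```

View pics/w19c.png

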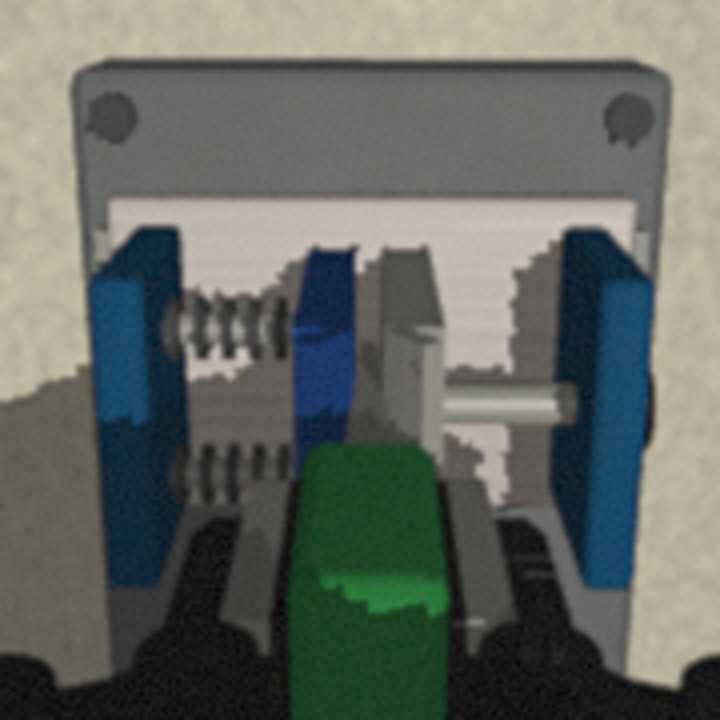

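```bash
python3 -m crank '[[0,0,0,0,0,0,-1],[0,0,0,0,0,0,-1]]'; python3 -c "
from h import *
go([.604,-.1632,.1526],-102.9)
s=capture('scene');crop(s,150,150,410,300,3,'s2')
w=capture('wrist')
for n,z in (('jaw_mouth',.11),): print([(a['pixel'],atz(w,a['pixel'],z)) for a in tip_of(n,w)])
print('green',[(a['pixel'],a['conf']) for a in tip_of('green',s)])
go([.604,-.1632,.1526],-102.9)"
```

```text
clock: 23.55
tool_pos: [0.6073, -0.1644, 0.1526]
tool_rot: [0.001, -0.623, 0.782, -0.001]
force: [0.3, 0.2, 3.0]
grip_width: 0.0171
t 23.55 pos [ 0.6073 -0.1644  0.1526] yaw -102.86 tilt 0.16 F [0.2812 0.2305 3.0183] w 0.0171
 shift mm [-0.4  3.5 -0. ]  rot [-0.16 -0.02  0.04]
[([493.3, 359.5], array([ 0.4839, -0.2935,  0.11  ])), ([283.0, 256.6], array([ 0.5982, -0.1627,  0.11  ]))]
green [([213.1, 227.7], 0.54), ([430.8, 220.6], 0.52)]
t 23.75 pos [ 0.6073 -0.1643  0.1526] yaw -102.85 tilt 0.16 F [-0.1538 -0.1986  2.809 ] w 0.0174
 shift mm [-0.4  3.5  0. ]  rot [-0.16 -0.02  0.05]
```

View pics/s2.png

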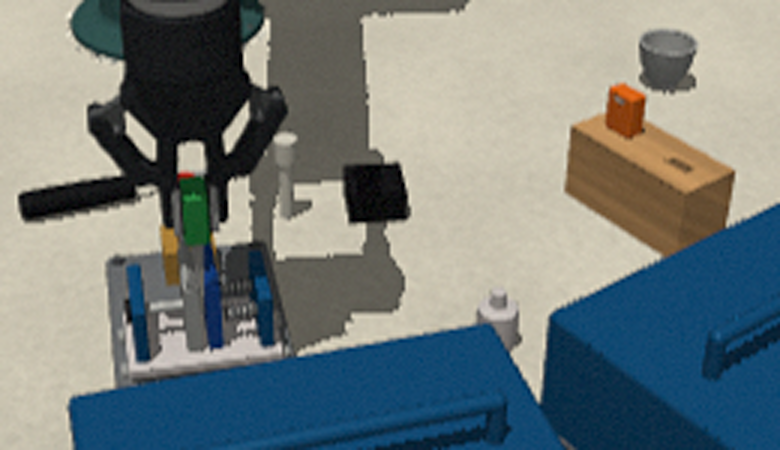

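```bash
python3 -c "
from h import *
print(close_job()); go([.604,-.1632,.1526],-102.9)"
```

```text
the job is handed in; nothing more can be done
None
the job is handed in; nothing more can be done
```

I locked the pump head with the red pin, slid the green blade in until it dragged on both plates, and handed the job in at 23.75 s. No verdict was reported.

**Pin:** It went down the bore freely and stopped with the TCP at z = 0.1002 m, against 0.1003 m expected for the bottom. I let go and backed off. A later wrist picture showed the head within about 1.5 px of where a fully seated pin should appear. I didn't look at the pin closely again after fitting the blade.

**Blade:**
- **Contact:** I first felt it about 26–28 mm below the lips.
- **Drag:** It rose evenly to about 6 N by about 39 mm, allowing for a 1 N zero offset. From the taper and the drag I put the platen at 0.8–0.9 mm back, inside the snug range. I worked this out rather than measuring it.
- **Hold at hand-in:** The blade was gripped at about 17 mm opening, tilted about 0.2° and not moving. About 4 N of push remained by the same allowance.

**Other things:** In the last scene picture the orange blade, roller, bowl and white pin stood where they were. The arm hid part of the screwdriver. The cleaner, jar and wrench were outside that crop, so I didn't check them again.

**What disagreed:**
- The force readings vary by about 1 N, so the contact depth is good to about 2 mm.
- The network's figures for the jaw mouth and blade tip differed from mine by 2–4 mm. That is within the allowed ±16 mm along the gap. Across it the limit is ±6 mm, and the pictures showed the blade within about 1 mm of centre.

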